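# Sequenced coil springs from the rack into a bail-arm tote

### The arm

A 7-joint arm with a two-finger parallel gripper is mounted at the origin on the work surface. World frame = base frame: x ahead of the robot, y to its left, z up, the work surface at z = 0. Lengths are in m, angles in rad, forces in N, time in s.
With the tool pointing down it reaches from about 0.425 to 0.825 m from the base axis. Payload 3.6 kg.
Tool frame: the origin (TCP) lies midway between the tips of the shut fingers; the grasp point (between the pads) lies 19 mm behind it; z points along the fingers, y is the line along which they close (so a half turn about z gives the same grasp; the last joint's range is limited). The gripper opens to 93 mm and grips with 3 to 60 N. Pads are 15 mm wide; open, the fingers measure 128 mm over their backs; the gripper's body (75 mm by 188 mm) begins 65 mm behind the grasp point.
Start: joints at [1.317, 0.615, -0.013, 1.423, 0.008, 1.103, -0.04], TCP at [0.146, -0.633, 0.219] pointing down, gripper open.
Joint ranges: [-3.12, 3.12], [-0.3, 2.06], [-1.34, 1.32], [0.26, 2.42], [-1.36, 4.5], [0.01, 1.98], [-2.84, 2.84]. Speed limits (rad/s): [2.79, 2.79, 3.14, 3.14, 3.14, 3.14, 3.14].

### API

Orientations are given as a rotation vector (axis times angle).
In Python, from plant import sensors, optics, env gives the robot as it stands.
- The arm moves only by the tool move_arm, never from a script. Its argument "series" is a list that holds one entry, the list of rows, each a list of 7 numbers: the shift along the tool's x, y, z in m, then the turn, a rotation vector about the tool's x, y, z in rad, then the finger opening in m, from 0 to 0.093. In form: [[[dx, dy, dz, wx, wy, wz, jaw], ...]]. A call has 1 to 5 rows; each row is the pose to reach, as a shift and turn from the pose commanded when the call began, along the tool's axes at that moment; what a row does not reach only later rows make up. A row lasts 1/10 s, in which the tool goes at most 50 mm and 8.59 degrees, less where a joint would pass 70% of its speed; a pose out of reach is approached as far as the arm can. A call with a gripper value outside its range is refused whole. The fingers move at their own pace and stop on an object; "grip_force" is the grip in N (left out, the last holds). Time passes only in rows, so rows that repeat a pose let the fingers close. It gives the time, the measured TCP pose, the force, the opening and the grip force at its end, in the units of the state.
- sensors.get_obs(): the state, without advancing time (a new reading comes with each control period).
- optics.camera(name): name is "scene" or "top" or "wrist"; returns the picture (400x640x3 uint8, blue, green, red); there is no depth.
- optics.camera_info(name): a dict with "camera_matrix" (3x3 intrinsics, pixels), "origin" and "rotation" of the camera in the world; the wrist camera has in their place "hand_eye" (4x4, takes a point from camera to tool coordinates, whose origin is the TCP and whose axes are the flange's). Camera axes: x right, y down, z forward; pixel columns grow to the right and rows downward; lengths in m; the calibration is good to about 2 mm. A picture is of the moment at which its call begins: read the wrist's pose just before it. camera_info takes no time and is no camera call.
- env.job_done(): hands the job in; it is judged then, once.
The state is a dict: "time_s": time; "qpos": joint angles; "joint_vel": joint speeds; "tau": joint torques, N m; "eef_pos": TCP position; "eef_rot": TCP orientation; "contact_force": force on the tool from outside, world axes, zero at the start; "moment": the same for the moment, N m; "gripper_width": finger opening in m; "grip_force": force on a finger pad.
Only numpy, scipy, OpenCV 4.12 (cv2) and the standard library are available. Lean on these libraries where they do the work, as an engineer would, in place of code of your own. Each camera call takes 0.05 s, during which the arm holds its last target. There are 200 camera calls.

### The job

The three coil springs on the wooden rack stand in the order in which the line will fit them: put them into the bail-arm tote in that same order, the spring nearest the rack's card end into the compartment at the tote's card end and so on down the row, each standing upright in the middle of its own compartment, set down and not dropped. When all three are in and let go, swing both wire bails fully in over the tote so that the next tote can be stacked on it.

Things in the scene. Friction and masses are not known exactly. Their poses are not given: they have to be found in the camera images.
- spring_stout: Loose heavy coil spring of dark steel, the widest and shortest of the three: 64 mm outside diameter, 70 mm tall, bore 44 mm, about 0.5 kg, stiff enough to handle as a solid tube. It stands upright; origin at the centre of its underside, z along its axis, up. It starts over the pin of seat_stout on the wooden rack.
- seat_stout: Fixed steel seat on the rack, the one under spring_stout at the start (the three look alike, any spring may be in any place): plate 74 x 74 x 5 mm, upright central pin 16 mm thick standing 30 mm above the plate. Origin under the plate's centre, axes parallel to the rack's. The spring's underside starts 5 mm above the origin; lift it straight up 35 mm to clear the pin.
- spring_medium: Loose heavy coil spring of dark steel, the middle one in width and height of the three: 54 mm outside diameter, 80 mm tall, bore 36 mm, about 0.4 kg, stiff enough to handle as a solid tube. It stands upright; origin at the centre of its underside, z along its axis, up. It starts over the pin of seat_medium on the wooden rack.
- seat_medium: Fixed steel seat on the rack, the one under spring_medium at the start (the three look alike, any spring may be in any place): plate 74 x 74 x 5 mm, upright central pin 16 mm thick standing 30 mm above the plate. Origin under the plate's centre, axes parallel to the rack's. The spring's underside starts 5 mm above the origin; lift it straight up 35 mm to clear the pin.
- spring_slim: Loose heavy coil spring of dark steel, the narrowest and tallest of the three: 46 mm outside diameter, 90 mm tall, bore 30 mm, about 0.3 kg, stiff enough to handle as a solid tube. It stands upright; origin at the centre of its underside, z along its axis, up. It starts over the pin of seat_slim on the wooden rack.
- seat_slim: Fixed steel seat on the rack, the one under spring_slim at the start (the three look alike, any spring may be in any place): plate 74 x 74 x 5 mm, upright central pin 16 mm thick standing 30 mm above the plate. Origin under the plate's centre, axes parallel to the rack's. The spring's underside starts 5 mm above the origin; lift it straight up 35 mm to clear the pin.
- rack: Fixed wooden rack, 290 x 110 mm, board top 27 mm above the bench, end boards 15 mm thick rising to 77 mm. Origin: centre of its underside; z up, x along the row. Seats at x = +85, 0, -85 mm, y = 0. The +x end is the card end: white card in a metal holder outside, white strip on the end board's top edge; the -x end is bare wood.
- tote: Fixed open grey plastic tote, rim 288 x 216 mm, 105 mm high; inner floor 5 mm above the bench. Origin: centre of its underside; z up, x along its length. Two black dividers at x = +-44 mm (4 mm thick, tops at 60 mm) make three compartments, 84 mm (x) by 188 mm (y), centred at x = +88, 0, -88 mm. The +x end is the card end: white card outside, white strip on the rim.
- bail_card (a joint): Hinge of the U-shaped 9 mm steel wire bail at the tote's card end. In the tote's frame: axis along y at x = +110 mm, z = 95.5 mm; crossbar parallel to it, 70 mm away, y = -114 to 114 mm. 0 = out, crossbar level with the axis at x = +180 mm (31 mm gap to the rim: open fingers part way); pi/2 = straight up; 2.94 = fully in, across the rim at x = +41 mm. Free: falls to the side it is left on.
- bail_plain (a joint): Hinge of the U-shaped 9 mm steel wire bail at the tote's plain end. In the tote's frame: axis along y at x = -110 mm, z = 95.5 mm; crossbar parallel to it, 70 mm away, y = -114 to 114 mm. 0 = out, crossbar level with the axis at x = -180 mm (31 mm gap to the rim: open fingers part way); pi/2 = straight up; 2.94 = fully in, across the rim at x = -41 mm. Free: falls to the side it is left on.
Not all that is in view belongs to the job. Leave any red look-alike of the spring_stout alone.

How it is judged:
By the outcome, as a careful person would: the job done as asked, in the order asked, and still so for the second after the job is handed in, with the robot touching nothing.
It also fails if it takes over 125 s, if anything falls off the work surface, if the arm or the gripper's body presses on something with over 40 N, if the wrist force passes 120 N, or if a joint passes its speed limit or range.

## Working session

There is one attempt and no reset: what is moved stays moved. The work goes in short steps, Python scripts to look and compute and a tool call to move; the robot and the scene stay as the last step left them, time stands still between calls to the robot, and variables do not carry over. Pictures are saved under pics/ and viewed, at most 14 in all, crops included, and the job is handed in when it is done.

Besides the shell and the picture viewer there is one more tool, called after ">>>" as name(argument=value, ...), one argument or row to a line, values as JSON. move_arm: Moves the arm, as the interface text tells. Its arguments: {"type":"object","properties":{"series":{"type":"array","items":{"type":"array","items":{"type":"array","items":{"type":"number"}}}},"grip_force":{"type":"number"}},"required":["series"]}

```bash
ls; mkdir -p pics; python3 - <<'E'
from plant import sensors, optics, env
import cv2
o=sensors.get_obs()
for k,v in o.items(): print(k,v)
for n in("scene","top","wrist"):
    i=optics.camera_info(n); print(n,i)
for n in("scene","top"): cv2.imwrite(f"pics/{n}0.png",optics.camera(n))
E
```

```text
pics
time_s 0.0
qpos [ 1.31749882  0.61589486 -0.01257476  1.42491141  0.00810435  1.10338568
 -0.04040145]
joint_vel [-1.38008353e-03 -2.36444911e-04 -1.20010693e-04  5.61108874e-04
  4.83929291e-04  2.35364642e-05 -1.93563746e-04]
tau [ 5.79488496e-04 -4.58941591e+01  2.09156326e-01 -1.65745121e+01
 -6.11302257e-02  2.05309497e-02  2.49664618e-04]
eef_pos [ 0.14596355 -0.63258127  0.21749296]
eef_rot [-3.11890085e+00 -3.55255671e-01  5.53214914e-04]
contact_force [-0.09111656 -0.21570799  0.17530374]
moment [-0.03303313 -0.05722426 -0.03508226]
grip_force 0.0
gripper_width 0.0929242141839151
scene {'camera_matrix': array([[383.3732861 ,   0.        , 319.79831917],
       [  0.        , 383.3732861 , 201.72581837],
       [  0.        ,   0.        ,   1.        ]]), 'origin': array([1.16124923, 0.48603795, 0.70498157]), 'rotation': array([-1.14412151, -2.30159142,  1.07983501])}
top {'camera_matrix': array([[426.83527989,   0.        , 315.90667859],
       [  0.        , 426.83527989, 200.20716312],
       [  0.        ,   0.        ,   1.        ]]), 'origin': array([0.42007481, 0.0192462 , 1.0175505 ]), 'rotation': array([-2.13152287,  2.18965667, -0.17501487])}
wrist {'camera_matrix': array([[323.94862113,   0.        , 321.85495283],
       [  0.        , 323.94862113, 200.22161822],
       [  0.        ,   0.        ,   1.        ]]), 'hand_eye': array([[ 2.34573914e-05, -9.58171019e-01, -2.86196256e-01,
         8.04993384e-02],
       [ 9.99999685e-01, -2.04582680e-04,  7.66895356e-04,
         3.18758355e-04],
       [-7.93367702e-04, -2.86196184e-01,  9.58170713e-01,
        -1.67080028e-01],
       [ 0.00000000e+00,  0.00000000e+00,  0.00000000e+00,
         1.00000000e+00]])}
```

View pics/scene0.png

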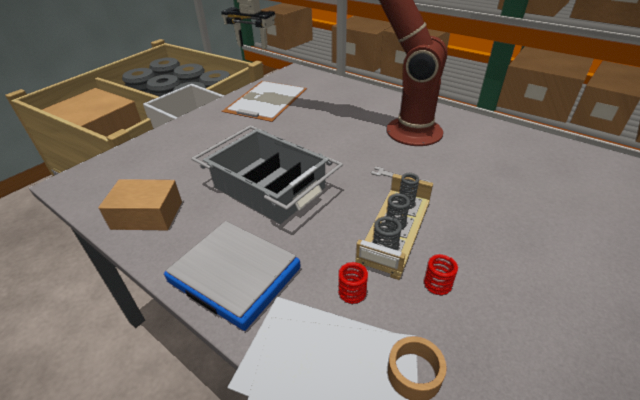

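View pics/top0.png

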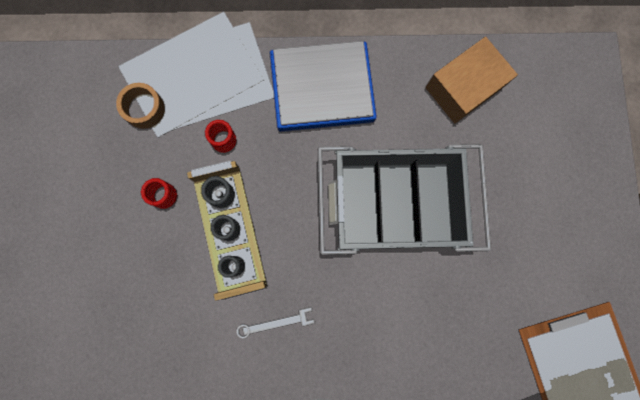

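The scene shows the rack with its white card end nearest the camera at (385,255). Its dark springs are at (387,232), (398,207) and (409,186). The tote's card is at (308,195), and both bails are out.

The top view shows dark springs at (218,193), (228,229) and (232,266), with the rack's card strip at (212,170). The tote's card is at (333,200), and the bail crossbars are at columns 321 and 487.

Things that could be taken for the springs:
- the two red springs at (220,135) and (157,193), which are decoys
- the tape roll at (140,104)

I'm choosing the three dark coils on the rack. By apparent width, from the card end, they look like stout, medium, slim, which I'll check.

```bash
cat > h.py <<'E'
import numpy as np, cv2
from scipy.spatial.transform import Rotation as R
from plant import sensors, optics, env
def cam(name,obs=None):
    i=optics.camera_info(name); K=i["camera_matrix"]
    if name=="wrist":
        T=np.eye(4); T[:3,:3]=R.from_rotvec(obs["eef_rot"]).as_matrix(); T[:3,3]=obs["eef_pos"]
        H=T@i["hand_eye"]; return K,H[:3,:3],H[:3,3]
    r=np.asarray(i["rotation"]); return K,(R.from_rotvec(r).as_matrix() if r.ndim==1 else r),i["origin"]
def rays(c,px):
    K,Rm,o=c; px=np.atleast_2d(px).astype(float)
    return np.c_[px,np.ones(len(px))]@np.linalg.inv(K).T@Rm.T
def on_z(c,px,z):
    d=rays(c,px); return c[2]+d*((z-c[2][2])/d[:,2])[:,None]
def tri(c1,p1,c2,p2):
    d1,d2=rays(c1,p1)[0],rays(c2,p2)[0]
    s=np.linalg.lstsq(np.c_[d1,-d2],c2[2]-c1[2],rcond=None)[0]
    a,b=c1[2]+s[0]*d1,c2[2]+s[1]*d2
    return (a+b)/2,np.linalg.norm(a-b)
def proj(c,P):
    K,Rm,o=c; q=(np.atleast_2d(P)-o)@Rm@K.T; return q[:,:2]/q[:,2:]
def go(obs,p,yaw):
    """shift and turn in tool axes from measured pose to p with tool down, tool x heading yaw"""
    M=R.from_rotvec(obs["eef_rot"])
    T=R.from_matrix(np.array([[np.cos(yaw),np.sin(yaw),0],[np.sin(yaw),-np.cos(yaw),0],[0,0,-1]]))
    return np.round(M.inv().apply(np.array(p)-obs["eef_pos"]),4),np.round((M.inv()*T).as_rotvec(),4)
def yaw(obs):
    x=R.from_rotvec(obs["eef_rot"]).as_matrix()[:,0]; return np.arctan2(x[1],x[0])
E
python3 - <<'E'
from h import *
np.set_printoptions(precision=4,suppress=True)
o=sensors.get_obs(); print("yaw",yaw(o))
t=cam("top"); s=cam("scene"); print(t[1])
print("rack card end",on_z(t,[[190,172],[236,164],[217,297],[265,286]],.077))
print("springs",on_z(t,[[218,193],[228,229],[232,266]],.1))
print("tote rim",on_z(t,[[337,152],[466,150],[472,245],[342,249]],.105))
print("bails",on_z(t,[[320,149],[322,253],[482,147],[488,249]],.0955))
for a,b in [((218,185),(387,224)),((228,222),(398,200)),((232,259),(409,178))]: print(tri(t,a,s,b))
E
```

```text
yaw 0.2269144063568121
[[-0.0284 -0.9901  0.1372]
 [-0.9994  0.0251 -0.0255]
 [ 0.0218 -0.1379 -0.9902]]
rack card end [[0.6211 0.2742 0.077 ]
 [0.6369 0.1719 0.077 ]
 [0.3461 0.2133 0.077 ]
 [0.3663 0.1103 0.077 ]]
springs [[0.5684 0.2071 0.1   ]
 [0.4898 0.1856 0.1   ]
 [0.4112 0.1772 0.1   ]]
tote rim [[ 0.6522 -0.0536  0.105 ]
 [ 0.6502 -0.3395  0.105 ]
 [ 0.4411 -0.3363  0.105 ]
 [ 0.4403 -0.0568  0.105 ]]
bails [[ 0.6623 -0.0168  0.0955]
 [ 0.4332 -0.0143  0.0955]
 [ 0.6587 -0.3799  0.0955]
 [ 0.4317 -0.3742  0.0955]]
(array([0.5835, 0.2095, 0.104 ]), np.float64(0.0069919586613867305))
(array([0.5014, 0.189 , 0.1086]), np.float64(0.011184021114719746))
(array([0.4238, 0.1771, 0.122 ]), np.float64(0.008432060864459783))
```

```bash
python3 - <<'E'
import cv2,numpy as np
t=cv2.imread("pics/top0.png"); s=cv2.imread("pics/scene0.png")
a=cv2.resize(t[150:310,180:280],None,fx=3.7,fy=3.7,interpolation=cv2.INTER_CUBIC)
b=cv2.resize(s[165:280,340:450],None,fx=3.7,fy=3.7,interpolation=cv2.INTER_CUBIC)
H=max(a.shape[0],b.shape[0]); f=lambda i:cv2.copyMakeBorder(i,0,H-i.shape[0],0,0,cv2.BORDER_CONSTANT)
o=np.hstack([f(a),f(b)]); print(o.shape); cv2.imwrite("pics/crop0.png",o)
E
```

```text
(592, 777, 3)
```

View pics/crop0.png

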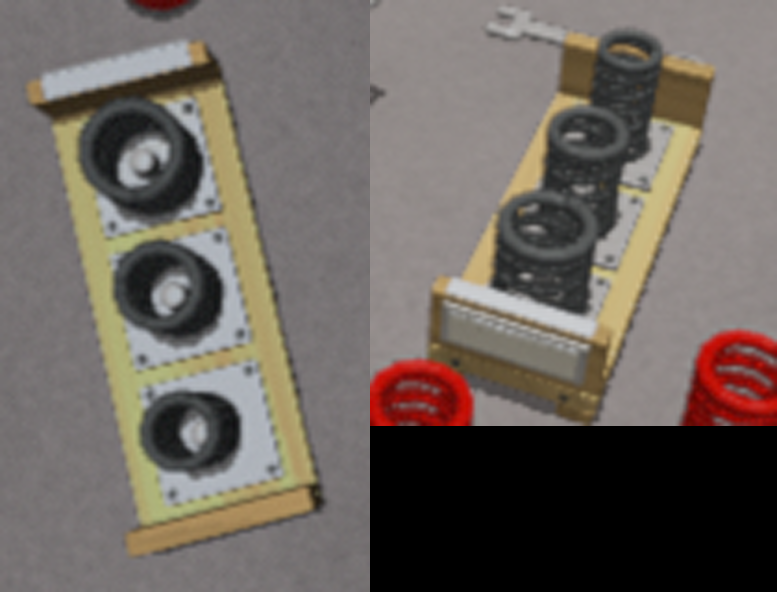

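The crop shows the card strip at the top of the rack, with stout at the card end, medium in the middle and slim at the plain end. Seat pins show through their bores. The red springs lie outside the rack. I'll fly over the tote first, then the rack, with the wrist camera.

>>> move_arm(
  series=[
    [[0.0363, -0.0243, -0.009, 0, 0, 0, 0.093], [0.0725, -0.0485, -0.0185, 0, 0, 0, 0.093], [0.109, -0.0728, -0.028, 0, 0, 0, 0.093], [0.145, -0.097, -0.037, 0, 0, 0, 0.093]],
  ],
)

```text
time_s: 0.5
eef_pos: [0.2666, -0.5045, 0.2556]
eef_rot: [-3.12, -0.355, 0.0]
contact_force: [0.9, -0.9, -0.1]
gripper_width: 0.0931
grip_force: 0.0
```

>>> move_arm(
  series=[
    [[0.0363, -0.0243, -0.009, 0, 0, 0, 0.093], [0.0725, -0.0485, -0.0185, 0, 0, 0, 0.093], [0.109, -0.0728, -0.028, 0, 0, 0, 0.093], [0.145, -0.097, -0.037, 0, 0, 0, 0.093]],
  ],
)

```text
time_s: 0.9
eef_pos: [0.3859, -0.3774, 0.2928]
eef_rot: [-3.121, -0.356, 0.001]
contact_force: [0.1, -0.5, 0.1]
gripper_width: 0.0928
grip_force: 0.0
```

>>> move_arm(
  series=[
    [[0.0363, -0.0243, -0.009, 0, 0, 0, 0.093], [0.0725, -0.0485, -0.0185, 0, 0, 0, 0.093], [0.109, -0.0728, -0.028, 0, 0, 0, 0.093], [0.145, -0.097, -0.037, 0, 0, 0, 0.093], [0.145, -0.097, -0.037, 0, 0, 0, 0.093]],
  ],
)

```text
time_s: 1.4
eef_pos: [0.5098, -0.2442, 0.3303]
eef_rot: [-3.115, -0.376, -0.008]
contact_force: [-0.2, 0.1, -0.3]
gripper_width: 0.0929
grip_force: 0.0
```

```bash
python3 - <<'E'
from h import *
o=sensors.get_obs(); np.save("pics/w1.npy",o,allow_pickle=True); cv2.imwrite("pics/w1.png",optics.camera("wrist")); print(o["time_s"],o["qpos"],go(o,[.50,-.05,.33],.22))
E
```

```text
1.4 [ 0.49117835  0.39469016 -0.12122866  1.49089646  0.04252308  1.25632708
 -0.96443646] (array([ 0.0367, -0.1909,  0.0012]), array([-0.0035, -0.0056,  0.0202]))
```

View pics/w1.png

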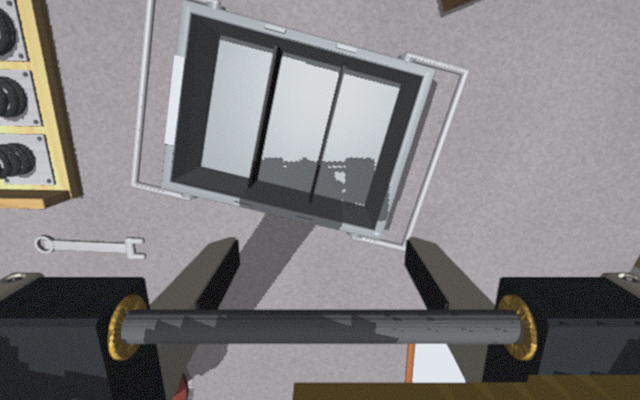

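The wrist view shows the tote's rim corners near (188,2), (437,73), (383,236) and (163,190). Its dividers run (278,48)–(252,187) and (342,68)–(313,202), the card strip is at (177,100), and both bails are out. I'll take a second view from further toward the rack.

>>> move_arm(
  series=[
    [[0.009, -0.0475, 0, 0, 0, 0.01, 0.093], [0.018, -0.095, 0, 0, 0, 0.02, 0.093], [0.027, -0.1425, 0, 0, 0, 0.02, 0.093], [0.037, -0.19, 0, 0, 0, 0.02, 0.093], [0.037, -0.19, 0, 0, 0, 0.02, 0.093]],
  ],
)

```text
time_s: 1.95
eef_pos: [0.4969, -0.0513, 0.3296]
eef_rot: [-3.119, -0.342, 0.001]
contact_force: [-0.1, -0.2, -0.1]
gripper_width: 0.0934
grip_force: 0.0
```

>>> move_arm(
  series=[
    [[0, 0, 0, 0, 0, 0, 0.093]],
  ],
)

```text
time_s: 2.05
eef_pos: [0.4972, -0.0591, 0.3294]
eef_rot: [3.124, 0.325, -0.002]
contact_force: [0.5, -0.5, 0.3]
gripper_width: 0.0932
grip_force: 0.0
```

```bash
python3 - <<'E'
from h import *
o=sensors.get_obs(); np.save("pics/w2.npy",o,allow_pickle=True); cv2.imwrite("pics/w2.png",optics.camera("wrist")); print(o["time_s"],o["qpos"],go(o,[.47,.18,.33],.22))
E
```

```text
2.05 [ 0.20617209  0.28870305 -0.17914711  1.65696157  0.05571169  1.20187151
 -1.34924187] (array([ 0.0226, -0.2395, -0.0009]), array([ 0.0009,  0.0013, -0.0126]))
```

View pics/w2.png

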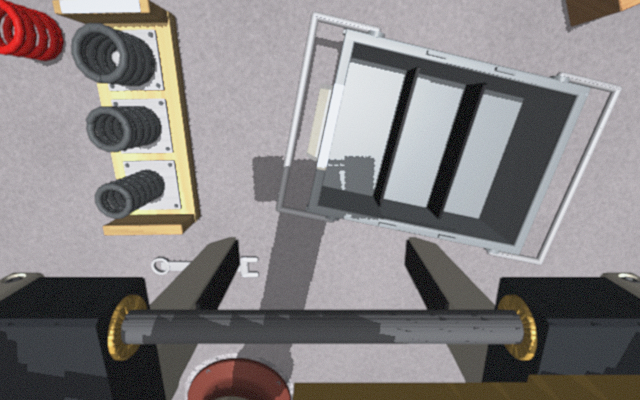

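The second view shows the springs' top rings near (98,53), (110,129) and (116,198). The tote corners are at (351,31), (587,93), (517,249) and (310,209), and the card is on the tote's left side. Next, over the rack.

>>> move_arm(
  series=[
    [[0.005, -0.048, 0, 0, 0, -0.01, 0.093], [0.01, -0.096, 0, 0, 0, -0.01, 0.093], [0.015, -0.144, 0, 0, 0, -0.01, 0.093], [0.02, -0.192, 0, 0, 0, -0.01, 0.093], [0.023, -0.24, 0, 0, 0, -0.01, 0.093]],
  ],
)

```text
time_s: 2.6
eef_pos: [0.4722, 0.1796, 0.3294]
eef_rot: [3.123, 0.33, 0.0]
contact_force: [1.1, -0.3, 0.7]
gripper_width: 0.0927
grip_force: 0.0
```

>>> move_arm(
  series=[
    [[0, 0, 0, 0, 0, 0, 0.093], [0, 0, 0, 0, 0, 0, 0.093]],
  ],
)

```text
time_s: 2.8
eef_pos: [0.4718, 0.1796, 0.3292]
eef_rot: [3.122, 0.337, -0.001]
contact_force: [-0.1, -0.5, -0.3]
gripper_width: 0.0932
grip_force: 0.0
```

```bash
python3 - <<'E'
from h import *
o=sensors.get_obs(); np.save("pics/w3.npy",o,allow_pickle=True); cv2.imwrite("pics/w3.png",optics.camera("wrist")); print(o["time_s"],o["qpos"],o["eef_pos"],yaw(o))
E
```

```text
2.8 [-0.19383501  0.3028471  -0.29296032  1.64462536  0.09345872  1.20880857
 -1.86295379] [0.47183018 0.17957372 0.32917682] 0.21528127816105289
```

View pics/w3.png

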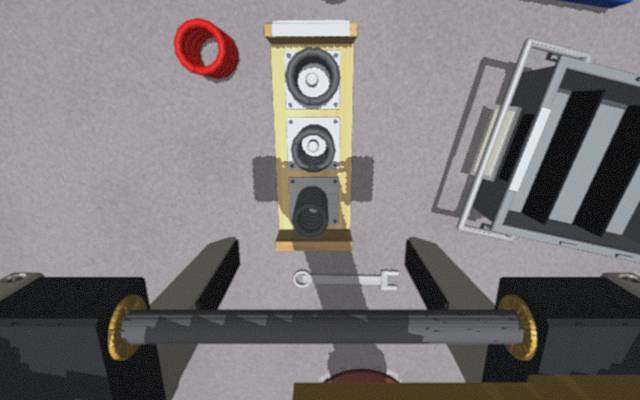

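The view from over the rack shows springs at (313,76), (314,146) and (313,215), with the rack almost straight in the picture. I'll enlarge w2 and w3 to pick the ring edges.

```bash
python3 - <<'E'
import cv2,numpy as np
a=cv2.imread("pics/w2.png")[10:250,60:215]; b=cv2.imread("pics/w3.png")[10:250,255:375]
f=2.5
o=np.hstack([a,b]); o=cv2.resize(o,None,fx=f,fy=f,interpolation=cv2.INTER_CUBIC)
o=cv2.convertScaleAbs(o,alpha=1.8,beta=10)
for i in range(0,240,20): cv2.putText(o,str(i+10),(0,int(i*f)+4),0,.35,(0,0,255)); cv2.line(o,(0,int(i*f)),(o.shape[1],int(i*f)),(0,0,255) if 0 else (90,90,200),1)
for j in range(0,155,20): cv2.putText(o,str(j+60),(int(j*f),596),0,.35,(255,0,0)); cv2.line(o,(int(j*f),0),(int(j*f),600),(200,120,90),1)
for j in range(0,120,20): cv2.putText(o,str(j+255),(int((j+155)*f),596),0,.35,(255,0,0)); cv2.line(o,(int((j+155)*f),0),(int((j+155)*f),600),(200,120,90),1)
print(o.shape); cv2.imwrite("pics/crop1.png",o)
E
```

```text
(600, 688, 3)
```

View pics/crop1.png

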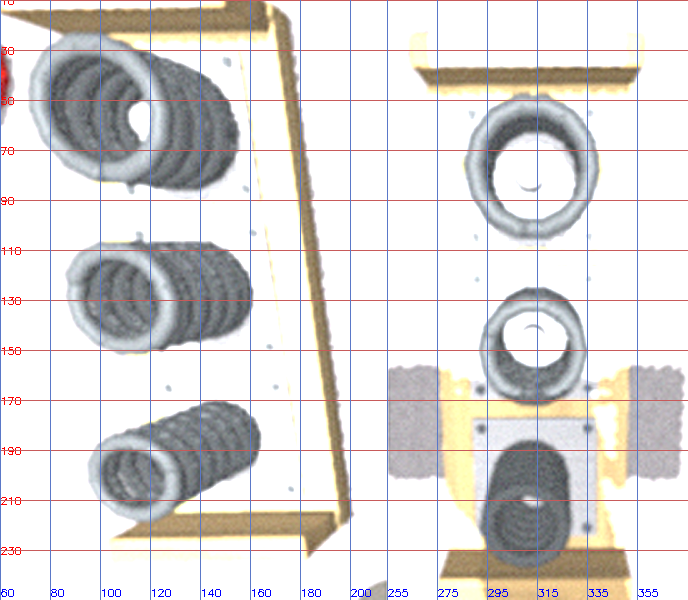

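In the enlarged crop, the w2 ring centres are stout (100,53), medium (108,129) and slim (114,201). In w3 they are (313,77), (313.4,150.4) and (311,219). I'll triangulate these and the tote features.

```bash
python3 - <<'E'
from h import *
np.set_printoptions(precision=4,suppress=True)
C={k:cam("wrist",np.load(f"pics/w{k}.npy",allow_pickle=True).item()) for k in(1,2,3)}; t=cam("top")
p2=[(100,53.2),(108,129.2),(114,200.8)];p3=[(313.2,76.8),(313.4,150.4),(310.8,218.8)]
pt=[(217,190.5),(225,226.8),(229,264)]
for i,(a,b,n,z) in enumerate(zip(p2,p3,("stout","medium","slim"),(.102,.112,.122))):
    print(n,*tri(C[2],a,C[3],b),"onz w2",on_z(C[2],a,z)[0,:2],"w3",on_z(C[3],b,z)[0,:2])
print("rack ends w3 card strip",on_z(C[3],[[265,31],[356,30],[277,247],[353,246]],.077))
print("tote corners w1/w2")
q1=[(188,0),(437,73),(383,236),(163,190)];q2=[(351,31),(587,93),(517,249),(310,209)]
for a,b in zip(q1,q2): print(*tri(C[1],a,C[2],b),on_z(C[1],a,.105)[0,:2],on_z(C[2],b,.105)[0,:2])
d1=[(278,48),(252,187),(342,68),(313,202)]; d2=[(413,69),(380,203),(482,85),(439,216)]
print("dividers")
for a,b in zip(d1,d2): print(*tri(C[1],a,C[2],b),on_z(C[1],a,.06)[0,:2],on_z(C[2],b,.06)[0,:2])
print("bar card",on_z(C[1],[[148,0],[135,185]],.0955)[:,:2],on_z(C[2],[[315,17],[279,208]],.0955)[:,:2])
print("bar plain",on_z(C[1],[[466,72],[407,246]],.0955)[:,:2],on_z(C[2],[[617,88],[541,261]],.0955)[:,:2])
E
```

```text
stout [0.5772 0.2118 0.0996] 0.00042701795694836936 onz w2 [0.5774 0.2103] w3 [0.5769 0.2117]
medium [0.4964 0.1943 0.1111] 0.00024651580800389594 onz w2 [0.4967 0.1937] w3 [0.4964 0.1942]
slim [0.4138 0.18   0.1198] 0.0010675865076973424 onz w2 [0.4142 0.1788] w3 [0.4152 0.1801]
rack ends w3 card strip [[0.6155 0.2779 0.077 ]
 [0.6393 0.1744 0.077 ]
 [0.3474 0.2161 0.077 ]
 [0.3717 0.1117 0.077 ]]
tote corners w1/w2
[ 0.6579 -0.059   0.1021] 0.0015785869893158863 [ 0.6582 -0.0601] [ 0.6565 -0.0589]
[ 0.6527 -0.3461  0.0958] 0.002169347915256348 [ 0.6523 -0.3433] [ 0.6499 -0.3391]
[ 0.4424 -0.3461  0.089 ] 0.0017530556052135382 [ 0.4472 -0.3415] [ 0.4485 -0.3339]
[ 0.4434 -0.0554  0.1036] 0.0058431515226200215 [ 0.4408 -0.0559] [ 0.4469 -0.0551]
dividers
[ 0.6432 -0.1523  0.037 ] 9.385242751436902e-05 [ 0.6404 -0.156 ] [ 0.6399 -0.1468]
[ 0.4563 -0.1546  0.0484] 0.0033410432911374017 [ 0.458  -0.1565] [ 0.4611 -0.1514]
[ 0.6385 -0.2388  0.0586] 0.0028939873907805206 [ 0.6369 -0.2388] [ 0.6398 -0.2381]
[ 0.4551 -0.2443  0.0485] 0.0027766325785443975 [ 0.457 -0.244] [ 0.4596 -0.2389]
bar card [[ 0.6494 -0.0134]
 [ 0.4353 -0.0163]] [[ 0.6638 -0.0171]
 [ 0.4368 -0.0157]]
bar plain [[ 0.6628 -0.3784]
 [ 0.4376 -0.3799]] [[ 0.6641 -0.3783]
 [ 0.4352 -0.38  ]]
```

All the heights agree with the text: spring tops at 100, 111 and 120 mm and the tote rim at about 103 mm. The tote centre is about (0.549, −0.1975) with its x axis along world +y. The springs are at (0.577,0.211), (0.4965,0.194) and (0.414,0.1795). I'll grasp stout first.

```bash
cat > g.py <<'E'
import sys
from h import *
o=sensors.get_obs(); a=list(map(float,sys.argv[1:5]))
print(o["time_s"],o["eef_pos"].round(4),round(yaw(o),3),*go(o,a[:3],a[3]))
E
python3 g.py .577 .2115 .15 .225
```

```text
2.85 [0.4722 0.1782 0.3292] 0.212 [ 0.1096 -0.0108  0.1791] [ 0.002   0.0008 -0.0126]
```

>>> move_arm(
  series=[
    [[0.026, -0.0025, 0.042, 0, 0, -0.01, 0.093], [0.052, -0.005, 0.084, 0, 0, -0.01, 0.093], [0.078, -0.0075, 0.126, 0, 0, -0.01, 0.093], [0.104, -0.01, 0.168, 0, 0, -0.01, 0.093], [0.1095, -0.0108, 0.179, 0, 0, -0.01, 0.093]],
  ],
)

```text
time_s: 3.35
eef_pos: [0.5763, 0.2099, 0.1447]
eef_rot: [3.118, 0.345, -0.013]
contact_force: [-0.4, -1.3, -0.8]
gripper_width: 0.0927
grip_force: 0.0
```

>>> move_arm(
  series=[
    [[0, 0, 0, 0, 0, 0, 0.093], [0, 0, 0, 0, 0, 0, 0.093]],
  ],
)

```text
time_s: 3.55
eef_pos: [0.5764, 0.2139, 0.1524]
eef_rot: [3.122, 0.352, 0.003]
contact_force: [0.1, 0.3, 0.9]
gripper_width: 0.0932
grip_force: 0.0
```

```bash
python3 g.py .577 .2115 .062 .225
```

```text
3.55 [0.5764 0.2139 0.1524] 0.225 [-0.0002  0.0025  0.0904] [ 0.0003 -0.0019 -0.0003]
```

>>> move_arm(
  series=[
    [[0, 0.002, 0.03, 0, 0, 0, 0.093], [0, 0.0025, 0.06, 0, 0, 0, 0.093], [0, 0.0025, 0.082, 0, 0, 0, 0.093], [0, 0.0025, 0.09, 0, 0, 0, 0.093], [0, 0.0025, 0.09, 0, 0, 0, 0.093]],
  ],
)

```text
time_s: 4.05
eef_pos: [0.5766, 0.2126, 0.0621]
eef_rot: [-3.121, -0.355, -0.002]
contact_force: [0.5, 0.2, 0.3]
gripper_width: 0.0933
grip_force: 0.0
```

>>> move_arm(
  series=[
    [[0, 0, 0, 0, 0, 0, 0.066], [0, 0, 0, 0, 0, 0, 0.06], [0, 0, 0, 0, 0, 0, 0.05], [0, 0, 0, 0, 0, 0, 0.05], [0, 0, 0, 0, 0, 0, 0.05]],
  ],
  grip_force=30,
)

```text
time_s: 4.55
eef_pos: [0.5767, 0.2132, 0.0615]
eef_rot: [-3.121, -0.355, -0.002]
contact_force: [-1.2, 0.2, 3.8]
gripper_width: 0.0655
grip_force: 30.0
```

>>> move_arm(
  series=[
    [[0, 0, -0.015, 0, 0, 0, 0.05], [0, 0, -0.04, 0, 0, 0, 0.05], [0, 0, -0.075, 0, 0, 0, 0.05], [0, 0, -0.11, 0, 0, 0, 0.05], [0, 0, -0.14, 0, 0, 0, 0.05]],
  ],
)

```text
time_s: 5.05
eef_pos: [0.5756, 0.2123, 0.2021]
eef_rot: [3.121, 0.356, -0.002]
contact_force: [0.7, 1.1, -4.6]
gripper_width: 0.0655
grip_force: 30.0
```

```bash
python3 g.py .549 -.1095 .2 1.5708; python3 -c "
from h import *
o=sensors.get_obs();print(o['qpos'],o['contact_force'],o['gripper_width'])"
```

```text
5.05 [0.5756 0.2123 0.2021] 0.227 [-0.0983  0.3076  0.0023] [-6.0000e-04  1.4000e-03 -1.3439e+00]
[-0.22922278  0.58474992 -0.26525246  1.55197933  0.16971514  1.02895562
 -1.88424911] [ 0.7366048   1.09511458 -4.58250933] 0.0655489754694171
```

>>> move_arm(
  series=[
    [[-0.01, 0.031, 0, 0, 0, -0.14, 0.05], [-0.02, 0.062, 0, 0, 0, -0.28, 0.05], [-0.03, 0.093, 0, 0, 0, -0.42, 0.05], [-0.04, 0.124, 0, 0, 0, -0.56, 0.05], [-0.05, 0.155, 0, 0, 0, -0.7, 0.05]],
  ],
)

```text
time_s: 5.55
eef_pos: [0.561, 0.0486, 0.2002]
eef_rot: [-2.806, -1.412, 0.004]
contact_force: [0.3, -0.6, -5.0]
gripper_width: 0.0653
grip_force: 30.0
```

```bash
python3 g.py .549 -.1095 .2 1.5708
```

```text
5.55 [0.561  0.0486 0.2002] 0.933 [-0.1341  0.0845  0.0004] [-0.0022  0.0019 -0.6381]
```

>>> move_arm(
  series=[
    [[-0.027, 0.017, 0, 0, 0, -0.13, 0.05], [-0.054, 0.034, 0, 0, 0, -0.26, 0.05], [-0.08, 0.051, 0, 0, 0, -0.39, 0.05], [-0.107, 0.068, 0, 0, 0, -0.52, 0.05], [-0.134, 0.0845, 0, 0, 0, -0.638, 0.05]],
  ],
)

```text
time_s: 6.05
eef_pos: [0.5481, -0.1092, 0.2002]
eef_rot: [-2.222, -2.219, 0.004]
contact_force: [0.1, -0.2, -5.7]
gripper_width: 0.0653
grip_force: 30.0
```

>>> move_arm(
  series=[
    [[0, 0, 0, 0, 0, 0, 0.05], [0, 0, 0, 0, 0, 0, 0.05]],
  ],
)

```text
time_s: 6.25
eef_pos: [0.5483, -0.1088, 0.2]
eef_rot: [-2.231, -2.209, 0.003]
contact_force: [0.5, 1.4, -5.5]
gripper_width: 0.0656
grip_force: 30.0
```

```bash
python3 g.py .549 -.1095 .037 1.5708; python3 -c "
from h import *
o=sensors.get_obs(); np.save('pics/w4.npy',o,allow_pickle=True); cv2.imwrite('pics/w4.png',optics.camera('wrist'))"
```

```text
6.25 [ 0.5483 -0.1088  0.2   ] 1.561 [-0.0007  0.0011  0.163 ] [-0.0026 -0.0002 -0.0102]
```

View pics/w4.png

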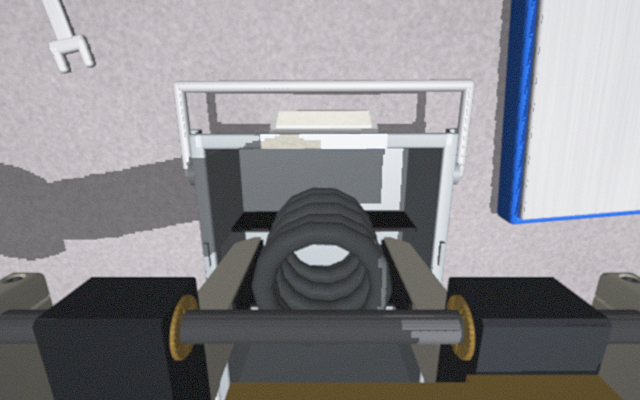

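The wrist view shows the spring held upright over the card compartment. The card wall is at row 140, the near divider strip at rows 213–230, and side walls at columns 243 and 403. I'll check the divider and side walls numerically.

```bash
python3 - <<'E'
from h import *
np.set_printoptions(precision=4,suppress=True)
c=cam("wrist",np.load("pics/w4.npy",allow_pickle=True).item())
print(on_z(c,[[323,230]],.06),on_z(c,[[323,213]],.005)); print(on_z(c,[[196,140],[458,138]],.105)); print("bar",on_z(c,[[180,86],[471,86]],.0955))
E
```

```text
[[ 0.5495 -0.1527  0.06  ]] [[ 0.5495 -0.1533  0.005 ]]
[[ 0.4486 -0.0563  0.105 ]
 [ 0.658  -0.0568  0.105 ]]
bar [[ 0.4374 -0.0149  0.0955]
 [ 0.6677 -0.0173  0.0955]]
```

>>> move_arm(
  series=[
    [[-0.001, 0.0025, 0.04, 0, 0, -0.01, 0.05], [-0.001, 0.0025, 0.08, 0, 0, -0.01, 0.05], [-0.001, 0.0025, 0.115, 0, 0, -0.01, 0.05], [-0.001, 0.0025, 0.145, 0, 0, -0.01, 0.05], [-0.001, 0.0025, 0.158, 0, 0, -0.01, 0.05]],
  ],
)

```text
time_s: 6.8
eef_pos: [0.5502, -0.1064, 0.0401]
eef_rot: [-2.211, -2.225, 0.004]
contact_force: [-1.7, -0.2, -5.8]
gripper_width: 0.0651
grip_force: 30.0
```

>>> move_arm(
  series=[
    [[0, 0, 0.001, 0, 0, 0, 0.05], [0, 0, 0.003, 0, 0, 0, 0.05], [0, 0, 0.005, 0, 0, 0, 0.05]],
  ],
)

```text
time_s: 7.1
eef_pos: [0.5537, -0.108, 0.0394]
eef_rot: [2.215, 2.224, 0.004]
contact_force: [0.8, -0.3, -5.0]
gripper_width: 0.0655
grip_force: 30.0
```

>>> move_arm(
  series=[
    [[0, 0, 0, 0, 0, 0, 0.05], [0, 0, 0, 0, 0, 0, 0.05]],
  ],
)

```text
time_s: 7.3
eef_pos: [0.5526, -0.1086, 0.0386]
eef_rot: [2.216, 2.225, 0.001]
contact_force: [-0.3, -0.3, -4.9]
gripper_width: 0.0655
grip_force: 30.0
```

```bash
python3 g.py .551 -.110 .0345 1.5708
```

```text
7.3 [ 0.5526 -0.1086  0.0386] 1.575 [-0.0014 -0.0016  0.0041] [0.0017 0.0004 0.0037]
```

>>> move_arm(
  series=[
    [[-0.001, -0.001, 0.001, 0, 0, 0, 0.05], [-0.001, -0.001, 0.0025, 0, 0, 0, 0.05], [-0.001, -0.001, 0.0035, 0, 0, 0, 0.05], [-0.001, -0.001, 0.004, 0, 0, 0, 0.05], [-0.001, -0.001, 0.004, 0, 0, 0, 0.05]],
  ],
)

```text
time_s: 7.8
eef_pos: [0.551, -0.1098, 0.0345]
eef_rot: [2.217, 2.225, -0.001]
contact_force: [-3.2, -0.7, 4.2]
gripper_width: 0.0654
grip_force: 30.0
```

The force went from −5 N to +4 N, so the spring is on the floor. Releasing it gently.

>>> move_arm(
  series=[
    [[0, 0, 0, 0, 0, 0, 0.068], [0, 0, 0, 0, 0, 0, 0.074], [0, 0, 0, 0, 0, 0, 0.085], [0, 0, 0, 0, 0, 0, 0.093], [0, 0, 0, 0, 0, 0, 0.093]],
  ],
)

```text
time_s: 8.3
eef_pos: [0.5514, -0.1092, 0.0336]
eef_rot: [2.217, 2.226, 0.001]
contact_force: [0.1, 0.8, -0.5]
gripper_width: 0.0913
grip_force: 0.0
```

>>> move_arm(
  series=[
    [[0, 0, -0.03, 0, 0, 0, 0.093], [0, 0, -0.07, 0, 0, 0, 0.093], [0, 0, -0.115, 0, 0, 0, 0.093], [0, 0, -0.16, 0, 0, 0, 0.093], [0, 0, -0.165, 0, 0, 0, 0.093]],
  ],
)

```text
time_s: 8.8
eef_pos: [0.5548, -0.1087, 0.2046]
eef_rot: [2.21, 2.219, 0.012]
contact_force: [0.1, 0.4, -0.5]
gripper_width: 0.0929
grip_force: 0.0
```

```bash
python3 g.py .4965 .194 .2 .225;  python3 -c "
from h import *
o=sensors.get_obs(); np.save('pics/w5.npy',o,allow_pickle=True); cv2.imwrite('pics/w5.png',optics.camera('wrist'))"
```

```text
8.8 [ 0.5548 -0.1087  0.2046] 1.575 [ 0.303  -0.0571  0.0036] [ 0.0109 -0.0073  1.3499]
```

View pics/w5.png

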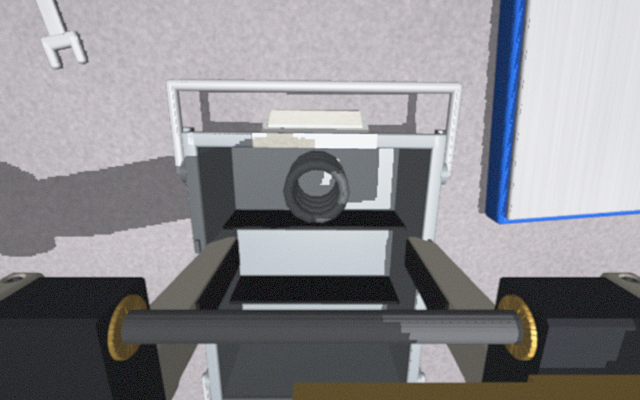

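The stout spring stands upright in the card compartment, its top ring centred near (317,187). Now the medium one.

>>> move_arm(
  series=[
    [[0.031, -0.006, 0, 0, 0, 0.135, 0.093], [0.062, -0.012, 0, 0, 0, 0.27, 0.093], [0.093, -0.018, 0, 0, 0, 0.405, 0.093], [0.124, -0.024, 0, 0, 0, 0.54, 0.093], [0.155, -0.03, 0, 0, 0, 0.675, 0.093]],
  ],
)

```text
time_s: 9.35
eef_pos: [0.5191, 0.0463, 0.197]
eef_rot: [-2.832, -1.358, 0.005]
contact_force: [-0.1, 0.4, -0.2]
gripper_width: 0.0932
grip_force: 0.0
```

```bash
python3 g.py .4965 .194 .16 .225
```

```text
9.35 [0.5191 0.0463 0.197 ] 0.894 [ 0.1011 -0.11    0.037 ] [-0.0013  0.0029  0.669 ]
```

>>> move_arm(
  series=[
    [[0.02, -0.022, 0.007, 0, 0, 0.135, 0.093], [0.04, -0.044, 0.015, 0, 0, 0.27, 0.093], [0.06, -0.066, 0.022, 0, 0, 0.405, 0.093], [0.08, -0.088, 0.03, 0, 0, 0.54, 0.093], [0.101, -0.11, 0.037, 0, 0, 0.669, 0.093]],
  ],
)

```text
time_s: 9.85
eef_pos: [0.4957, 0.1933, 0.1596]
eef_rot: [3.12, 0.353, -0.005]
contact_force: [0.3, 0.2, -0.9]
gripper_width: 0.0927
grip_force: 0.0
```

>>> move_arm(
  series=[
    [[0, 0, 0, 0, 0, 0, 0.093], [0, 0, 0, 0, 0, 0, 0.093]],
  ],
)

```text
time_s: 10.05
eef_pos: [0.496, 0.1929, 0.1603]
eef_rot: [3.119, 0.367, -0.004]
contact_force: [1.0, -0.3, 0.2]
gripper_width: 0.0931
grip_force: 0.0
```

```bash
python3 g.py .4965 .194 .072 .225
```

```text
10.05 [0.496  0.1929 0.1603] 0.234 [ 0.001  -0.0011  0.0883] [0.0012 0.003  0.0093]
```

>>> move_arm(
  series=[
    [[0.001, -0.001, 0.03, 0, 0, 0.009, 0.093], [0.001, -0.001, 0.06, 0, 0, 0.009, 0.093], [0.001, -0.001, 0.08, 0, 0, 0.009, 0.093], [0.001, -0.001, 0.088, 0, 0, 0.009, 0.093], [0.001, -0.001, 0.088, 0, 0, 0.009, 0.093]],
  ],
)

```text
time_s: 10.55
eef_pos: [0.4975, 0.1922, 0.0726]
eef_rot: [3.121, 0.345, -0.004]
contact_force: [-0.0, 0.6, -0.2]
gripper_width: 0.093
grip_force: 0.0
```

>>> move_arm(
  series=[
    [[0, 0, 0, 0, 0, 0, 0.06], [0, 0, 0, 0, 0, 0, 0.05], [0, 0, 0, 0, 0, 0, 0.04], [0, 0, 0, 0, 0, 0, 0.04], [0, 0, 0, 0, 0, 0, 0.04]],
  ],
)

```text
time_s: 11.05
eef_pos: [0.498, 0.1944, 0.0741]
eef_rot: [-3.122, -0.348, -0.001]
contact_force: [-0.9, 2.1, 3.6]
gripper_width: 0.0575
grip_force: 2.7
```

>>> move_arm(
  series=[
    [[0, 0, -0.015, 0, 0, 0, 0.04], [0, 0, -0.04, 0, 0, 0, 0.04], [0, 0, -0.075, 0, 0, 0, 0.04], [0, 0, -0.11, 0, 0, 0, 0.04], [0, 0, -0.145, 0, 0, 0, 0.04]],
  ],
)

```text
time_s: 11.55
eef_pos: [0.4965, 0.1935, 0.2188]
eef_rot: [3.121, 0.348, -0.005]
contact_force: [0.4, -0.0, -6.0]
gripper_width: 0.0538
grip_force: 29.9
```

```bash
python3 g.py .551 -.198 .215 1.5708
```

```text
11.55 [0.4965 0.1935 0.2188] 0.222 [-0.033   0.3939  0.0041] [-0.0018  0.0033 -1.3487]
```

>>> move_arm(
  series=[
    [[-0.003, 0.04, 0, 0, 0, -0.135, 0.04], [-0.006, 0.08, 0, 0, 0, -0.27, 0.04], [-0.01, 0.12, 0, 0, 0, -0.405, 0.04], [-0.013, 0.16, 0, 0, 0, -0.54, 0.04], [-0.017, 0.2, 0, 0, 0, -0.68, 0.04]],
  ],
)

```text
time_s: 12.05
eef_pos: [0.524, -0.0065, 0.2175]
eef_rot: [-2.822, -1.377, 0.004]
contact_force: [1.0, 0.5, -4.8]
gripper_width: 0.0538
grip_force: 29.9
```

```bash
python3 g.py .551 -.198 .215 1.5708
```

```text
12.05 [ 0.524  -0.0065  0.2175] 0.908 [-0.1343  0.1392  0.0025] [-0.0028  0.0012 -0.663 ]
```

>>> move_arm(
  series=[
    [[-0.027, 0.028, 0, 0, 0, -0.135, 0.04], [-0.054, 0.056, 0, 0, 0, -0.27, 0.04], [-0.08, 0.084, 0, 0, 0, -0.4, 0.04], [-0.107, 0.112, 0, 0, 0, -0.53, 0.04], [-0.134, 0.139, 0, 0, 0, -0.663, 0.04]],
  ],
)

```text
time_s: 12.55
eef_pos: [0.5499, -0.1976, 0.2172]
eef_rot: [-2.22, -2.219, 0.003]
contact_force: [0.9, 0.6, -4.5]
gripper_width: 0.0536
grip_force: 29.9
```

>>> move_arm(
  series=[
    [[0, 0, 0, 0, 0, 0, 0.04], [0, 0, 0, 0, 0, 0, 0.04], [0, 0, 0, 0, 0, 0, 0.04]],
  ],
)

```text
time_s: 12.85
eef_pos: [0.5504, -0.1943, 0.2178]
eef_rot: [-2.224, -2.214, 0.0]
contact_force: [-0.4, 0.8, -4.8]
gripper_width: 0.054
grip_force: 29.9
```

```bash
python3 g.py .551 -.198 .053 1.5708; python3 -c "
from h import *
o=sensors.get_obs(); np.save('pics/w6.npy',o,allow_pickle=True); cv2.imwrite('pics/w6.png',optics.camera('wrist'))"
```

```text
12.85 [ 0.5504 -0.1943  0.2178] 1.566 [-0.0041  0.0009  0.1648] [-0.0021 -0.002  -0.0046]
```

View pics/w6.png

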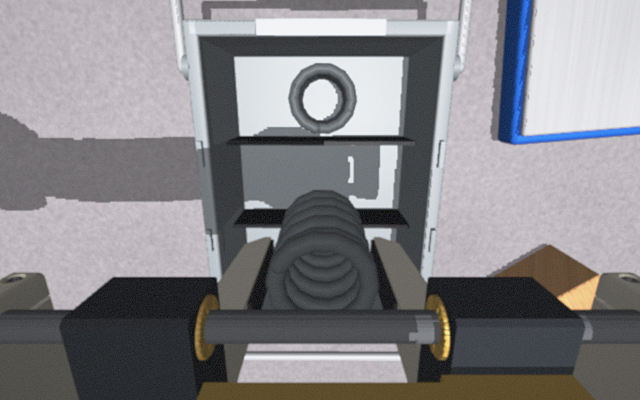

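Stout is upright at (322,97), centred between the side walls. The medium spring is held above the middle compartment, with dividers at rows 140 and 211–226. Lowering it now.

```bash
python3 - <<'E'
from h import *
np.set_printoptions(precision=4,suppress=True)
c=cam("wrist",np.load("pics/w6.npy",allow_pickle=True).item())
print(on_z(c,[[322,143],[322,226]],.06),on_z(c,[[322,97]],.075))
E
```

```text
[[ 0.5512 -0.1522  0.06  ]
 [ 0.5509 -0.2404  0.06  ]] [[ 0.5515 -0.1089  0.075 ]]
```

>>> move_arm(
  series=[
    [[-0.003, 0.001, 0.04, 0, 0, -0.003, 0.04], [-0.003, 0.001, 0.08, 0, 0, -0.003, 0.04], [-0.003, 0.001, 0.12, 0, 0, -0.003, 0.04], [-0.003, 0.001, 0.15, 0, 0, -0.003, 0.04], [-0.003, 0.001, 0.16, 0, 0, -0.003, 0.04]],
  ],
)

```text
time_s: 13.4
eef_pos: [0.5498, -0.197, 0.0556]
eef_rot: [-2.218, -2.217, 0.005]
contact_force: [-0.7, -0.4, -5.0]
gripper_width: 0.0536
grip_force: 29.9
```

>>> move_arm(
  series=[
    [[0, 0, 0, 0, 0, 0, 0.04], [0, 0, 0, 0, 0, 0, 0.04], [0, 0, 0, 0, 0, 0, 0.04]],
  ],
)

```text
time_s: 13.7
eef_pos: [0.554, -0.1989, 0.0609]
eef_rot: [2.222, 2.216, 0.004]
contact_force: [-0.6, -1.1, -5.7]
gripper_width: 0.054
grip_force: 29.9
```

```bash
python3 g.py .551 -.198 .047 1.5708
```

```text
13.7 [ 0.554  -0.1989  0.0609] 1.568 [ 0.0009 -0.0031  0.0138] [ 0.0043  0.001  -0.0027]
```

>>> move_arm(
  series=[
    [[0, -0.002, 0.003, 0, 0, 0, 0.04], [0, -0.002, 0.006, 0, 0, 0, 0.04], [0, -0.002, 0.008, 0, 0, 0, 0.04], [0, -0.002, 0.008, 0, 0, 0, 0.04], [0, -0.002, 0.008, 0, 0, 0, 0.04]],
  ],
)

```text
time_s: 14.2
eef_pos: [0.5502, -0.199, 0.0506]
eef_rot: [-2.225, -2.218, -0.0]
contact_force: [-0.1, 0.5, -4.4]
gripper_width: 0.0542
grip_force: 29.9
```

>>> move_arm(
  series=[
    [[0, 0, 0.001, 0, 0, 0, 0.04], [0, 0, 0.002, 0, 0, 0, 0.04], [0, 0, 0.002, 0, 0, 0, 0.04]],
  ],
)

```text
time_s: 14.5
eef_pos: [0.5503, -0.1987, 0.0504]
eef_rot: [2.224, 2.218, -0.001]
contact_force: [-3.5, 1.6, 5.7]
gripper_width: 0.0543
grip_force: 29.9
```

Contact (+5.7 N). Release and retreat.

>>> move_arm(
  series=[
    [[0, 0, 0, 0, 0, 0, 0.057], [0, 0, 0, 0, 0, 0, 0.064], [0, 0, 0, 0, 0, 0, 0.08], [0, 0, 0, 0, 0, 0, 0.093], [0, 0, 0, 0, 0, 0, 0.093]],
  ],
)

```text
time_s: 15.0
eef_pos: [0.5504, -0.199, 0.0486]
eef_rot: [2.225, 2.218, 0.001]
contact_force: [-0.1, -0.3, -0.4]
gripper_width: 0.0834
grip_force: 0.0
```

>>> move_arm(
  series=[
    [[0, 0, -0.03, 0, 0, 0, 0.093], [0, 0, -0.07, 0, 0, 0, 0.093], [0, 0, -0.115, 0, 0, 0, 0.093], [0, 0, -0.15, 0, 0, 0, 0.093], [0, 0, -0.16, 0, 0, 0, 0.093]],
  ],
)

```text
time_s: 15.5
eef_pos: [0.5527, -0.199, 0.213]
eef_rot: [2.22, 2.213, 0.007]
contact_force: [0.2, -0.0, -0.6]
gripper_width: 0.0927
grip_force: 0.0
```

```bash
python3 g.py .414 .1795 .2 .225
```

```text
15.5 [ 0.5527 -0.199   0.213 ] 1.568 [ 0.3781 -0.1399  0.0112] [ 0.0081 -0.0038  1.3428]
```

>>> move_arm(
  series=[
    [[0.038, -0.014, 0, 0, 0, 0.135, 0.093], [0.076, -0.028, 0, 0, 0, 0.27, 0.093], [0.114, -0.042, 0, 0, 0, 0.405, 0.093], [0.152, -0.056, 0, 0, 0, 0.54, 0.093], [0.19, -0.07, 0, 0, 0, 0.675, 0.093]],
  ],
)

```text
time_s: 16.0
eef_pos: [0.4793, -0.0076, 0.2077]
eef_rot: [-2.837, -1.348, 0.002]
contact_force: [0.8, 0.2, -0.1]
gripper_width: 0.0926
grip_force: 0.0
```

```bash
python3 g.py .414 .1795 .18 .225
```

```text
16.0 [ 0.4793 -0.0076  0.2077] 0.887 [ 0.1038 -0.1688  0.0278] [-0.0011  0.0014  0.6619]
```

>>> move_arm(
  series=[
    [[0.021, -0.034, 0.005, 0, 0, 0.135, 0.093], [0.042, -0.068, 0.01, 0, 0, 0.27, 0.093], [0.063, -0.102, 0.016, 0, 0, 0.4, 0.093], [0.084, -0.136, 0.022, 0, 0, 0.53, 0.093], [0.104, -0.169, 0.028, 0, 0, 0.662, 0.093]],
  ],
)

```text
time_s: 16.5
eef_pos: [0.4131, 0.1793, 0.1796]
eef_rot: [3.121, 0.353, -0.002]
contact_force: [-0.2, -0.1, -0.3]
gripper_width: 0.0927
grip_force: 0.0
```

>>> move_arm(
  series=[
    [[0, 0, 0, 0, 0, 0, 0.093], [0, 0, 0, 0, 0, 0, 0.093], [0, 0, 0, 0, 0, 0, 0.093]],
  ],
)

```text
time_s: 16.8
eef_pos: [0.4146, 0.1767, 0.1802]
eef_rot: [3.12, 0.359, -0.001]
contact_force: [0.6, 0.2, 0.5]
gripper_width: 0.0932
grip_force: 0.0
```

```bash
python3 g.py .414 .1795 .082 .225
```

```text
16.8 [0.4146 0.1767 0.1802] 0.229 [ 0.0001 -0.003   0.0982] [0.0011 0.001  0.0044]
```

>>> move_arm(
  series=[
    [[0, -0.002, 0.035, 0, 0, 0.004, 0.093], [0, -0.002, 0.07, 0, 0, 0.004, 0.093], [0, -0.002, 0.09, 0, 0, 0.004, 0.093], [0, -0.002, 0.098, 0, 0, 0.004, 0.093], [0, -0.002, 0.098, 0, 0, 0.004, 0.093]],
  ],
)

```text
time_s: 17.3
eef_pos: [0.414, 0.1786, 0.082]
eef_rot: [3.121, 0.352, -0.003]
contact_force: [-0.3, -0.8, -0.2]
gripper_width: 0.093
grip_force: 0.0
```

>>> move_arm(
  series=[
    [[0, 0, 0, 0, 0, 0, 0.05], [0, 0, 0, 0, 0, 0, 0.035], [0, 0, 0, 0, 0, 0, 0.035], [0, 0, 0, 0, 0, 0, 0.035], [0, 0, 0, 0, 0, 0, 0.035]],
  ],
)

```text
time_s: 17.8
eef_pos: [0.4141, 0.1803, 0.0831]
eef_rot: [-3.121, -0.356, -0.001]
contact_force: [0.1, -0.4, 0.4]
gripper_width: 0.0574
grip_force: 0.0
```

>>> move_arm(
  series=[
    [[0, 0, 0, 0, 0, 0, 0.035], [0, 0, 0, 0, 0, 0, 0.035], [0, 0, 0, 0, 0, 0, 0.035], [0, 0, 0, 0, 0, 0, 0.035]],
  ],
)

```text
time_s: 18.2
eef_pos: [0.414, 0.1807, 0.0828]
eef_rot: [-3.121, -0.356, -0.001]
contact_force: [-0.5, 1.0, 1.9]
gripper_width: 0.0459
grip_force: 29.9
```

>>> move_arm(
  series=[
    [[0, 0, -0.015, 0, 0, 0, 0.035], [0, 0, -0.04, 0, 0, 0, 0.035], [0, 0, -0.075, 0, 0, 0, 0.035], [0, 0, -0.11, 0, 0, 0, 0.035], [0, 0, -0.145, 0, 0, 0, 0.035]],
  ],
)

```text
time_s: 18.7
eef_pos: [0.4128, 0.1791, 0.2282]
eef_rot: [3.12, 0.355, -0.004]
contact_force: [0.1, -0.5, -3.2]
gripper_width: 0.0458
grip_force: 29.9
```

```bash
python3 g.py .551 -.286 .228 1.5708
```

```text
18.7 [0.4128 0.1791 0.2282] 0.226 [0.0302 0.4842 0.0006] [-1.1000e-03  3.1000e-03 -1.3443e+00]
```

>>> move_arm(
  series=[
    [[0.003, 0.046, 0, 0, 0, -0.135, 0.035], [0.006, 0.092, 0, 0, 0, -0.27, 0.035], [0.009, 0.138, 0, 0, 0, -0.405, 0.035], [0.012, 0.184, 0, 0, 0, -0.54, 0.035], [0.015, 0.23, 0, 0, 0, -0.67, 0.035]],
  ],
)

```text
time_s: 19.2
eef_pos: [0.4778, -0.0369, 0.2269]
eef_rot: [-2.831, -1.359, 0.004]
contact_force: [0.5, 0.6, -3.9]
gripper_width: 0.0457
grip_force: 29.9
```

```bash
python3 g.py .551 -.286 .228 1.5708
```

```text
19.2 [ 0.4778 -0.0369  0.2269] 0.895 [-0.1486  0.2129 -0.0012] [-0.0023  0.001  -0.6757]
```

>>> move_arm(
  series=[
    [[-0.027, 0.039, 0, 0, 0, -0.135, 0.035], [-0.054, 0.078, 0, 0, 0, -0.27, 0.035], [-0.081, 0.116, 0, 0, 0, -0.4, 0.035], [-0.108, 0.155, 0, 0, 0, -0.53, 0.035], [-0.135, 0.193, 0, 0, 0, -0.66, 0.035]],
  ],
)

```text
time_s: 19.7
eef_pos: [0.5423, -0.2637, 0.2263]
eef_rot: [-2.239, -2.2, 0.003]
contact_force: [1.1, 1.0, -2.2]
gripper_width: 0.0461
grip_force: 29.9
```

```bash
python3 g.py .551 -.286 .228 1.5708
```

```text
19.7 [ 0.5423 -0.2637  0.2263] 1.554 [-0.0221  0.009  -0.0018] [-0.0033 -0.0006 -0.0173]
```

>>> move_arm(
  series=[
    [[-0.02, 0.008, 0, 0, 0, -0.015, 0.035], [-0.021, 0.009, 0, 0, 0, -0.015, 0.035], [-0.021, 0.009, 0, 0, 0, -0.015, 0.035], [-0.021, 0.009, 0, 0, 0, -0.015, 0.035]],
  ],
)

```text
time_s: 20.1
eef_pos: [0.5515, -0.2805, 0.2271]
eef_rot: [-2.225, -2.215, -0.0]
contact_force: [-0.6, 0.3, -2.7]
gripper_width: 0.046
grip_force: 29.9
```

```bash
python3 g.py .551 -.286 .057 1.5708
```

```text
20.1 [ 0.5515 -0.2805  0.2271] 1.566 [-0.0058 -0.0002  0.1701] [-0.0018 -0.0018 -0.0044]
```

>>> move_arm(
  series=[
    [[-0.003, 0, 0.035, 0, 0, -0.003, 0.035], [-0.004, 0, 0.075, 0, 0, -0.003, 0.035], [-0.004, 0, 0.115, 0, 0, -0.003, 0.035], [-0.004, 0, 0.15, 0, 0, -0.003, 0.035], [-0.004, 0, 0.162, 0, 0, -0.003, 0.035]],
  ],
)

```text
time_s: 20.6
eef_pos: [0.5492, -0.284, 0.0623]
eef_rot: [-2.217, -2.215, 0.005]
contact_force: [-0.5, 0.5, -3.2]
gripper_width: 0.046
grip_force: 29.9
```

>>> move_arm(
  series=[
    [[0, 0, 0, 0, 0, 0, 0.035], [0, 0, 0, 0, 0, 0, 0.035], [0, 0, 0, 0, 0, 0, 0.035], [0, 0, 0, 0, 0, 0, 0.035]],
  ],
)

```text
time_s: 21.0
eef_pos: [0.5532, -0.287, 0.0677]
eef_rot: [2.223, 2.215, 0.002]
contact_force: [-0.0, -0.9, -2.5]
gripper_width: 0.0457
grip_force: 29.9
```

```bash
python3 g.py .551 -.286 .057 1.5708
```

```text
21.0 [ 0.5532 -0.287   0.0677] 1.567 [ 0.001  -0.0023  0.0107] [ 0.0033  0.0015 -0.0038]
```

>>> move_arm(
  series=[
    [[0, -0.002, 0.003, 0, 0, 0, 0.035], [0, -0.002, 0.006, 0, 0, 0, 0.035], [0, -0.002, 0.008, 0, 0, 0, 0.035], [0, -0.002, 0.008, 0, 0, 0, 0.035], [0, -0.002, 0.008, 0, 0, 0, 0.035]],
  ],
)

```text
time_s: 21.5
eef_pos: [0.55, -0.2866, 0.0575]
eef_rot: [-2.225, -2.217, -0.0]
contact_force: [-0.3, 0.5, -3.5]
gripper_width: 0.046
grip_force: 29.9
```

>>> move_arm(
  series=[
    [[0, 0, 0.001, 0, 0, 0, 0.035], [0, 0, 0.002, 0, 0, 0, 0.035], [0, 0, 0.002, 0, 0, 0, 0.035]],
  ],
)

```text
time_s: 21.8
eef_pos: [0.5502, -0.2866, 0.056]
eef_rot: [2.225, 2.217, 0.0]
contact_force: [-0.7, -0.6, -1.0]
gripper_width: 0.0464
grip_force: 29.9
```

>>> move_arm(
  series=[
    [[0, 0, 0.0005, 0, 0, 0, 0.035], [0, 0, 0.001, 0, 0, 0, 0.035], [0, 0, 0.001, 0, 0, 0, 0.035]],
  ],
)

```text
time_s: 22.1
eef_pos: [0.5502, -0.2867, 0.0559]
eef_rot: [2.225, 2.217, -0.0]
contact_force: [-2.8, 0.6, 4.7]
gripper_width: 0.0461
grip_force: 30.0
```

Contact. Release, retreat and look.

>>> move_arm(
  series=[
    [[0, 0, 0, 0, 0, 0, 0.049], [0, 0, 0, 0, 0, 0, 0.056], [0, 0, 0, 0, 0, 0, 0.07], [0, 0, 0, 0, 0, 0, 0.085], [0, 0, 0, 0, 0, 0, 0.085]],
  ],
)

```text
time_s: 22.6
eef_pos: [0.5501, -0.2866, 0.0546]
eef_rot: [-2.226, -2.217, -0.0]
contact_force: [0.0, -0.0, -0.1]
gripper_width: 0.0752
grip_force: 0.0
```

>>> move_arm(
  series=[
    [[0, 0, -0.03, 0, 0, 0, 0.085], [0, 0, -0.07, 0, 0, 0, 0.085], [0, 0, -0.115, 0, 0, 0, 0.085], [0, 0, -0.16, 0, 0, 0, 0.085], [0, 0, -0.2, 0, 0, 0, 0.085]],
  ],
)

```text
time_s: 23.1
eef_pos: [0.5502, -0.2865, 0.2572]
eef_rot: [2.224, 2.216, 0.001]
contact_force: [1.0, -0.3, 0.5]
gripper_width: 0.0848
grip_force: 0.0
```

```bash
python3 g.py .62 -.017 .2 0;  python3 -c "
from h import *
o=sensors.get_obs(); np.save('pics/w7.npy',o,allow_pickle=True); cv2.imwrite('pics/w7.png',optics.camera('wrist'))"
```

```text
23.1 [ 0.5502 -0.2865  0.2572] 1.567 [0.2698 0.0687 0.0571] [ 1.6000e-03 -9.0000e-04  1.5672e+00]
```

View pics/w7.png

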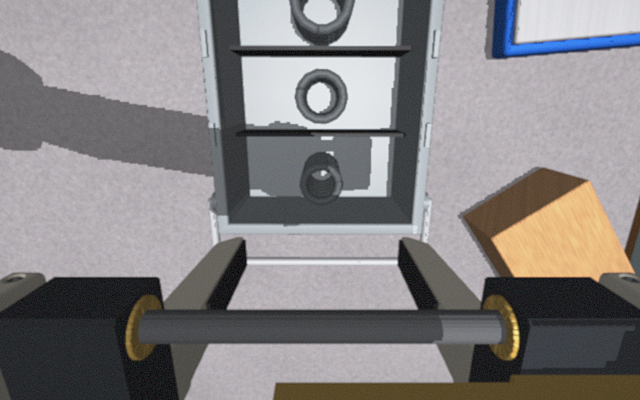

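All three stand upright: stout at (322,12), medium at (320,96), slim at (321,180). The plain bail's crossbar is at row 262. I'll do the plain bail first, gripping its bar off centre at x ≈ 0.62 to stay clear of the springs and the card.

```bash
python3 g.py .62 -.3785 .2 0; python3 -c "
from h import *
c=cam('wrist',np.load('pics/w7.npy',allow_pickle=True).item()); print(on_z(c,[[270,262],[380,262]],.0955))"
```

```text
23.15 [ 0.5539 -0.2873  0.2646] 1.567 [-0.0905  0.0655  0.066 ] [ 0.0153 -0.0066  1.5666]
[[ 0.49272891 -0.37759713  0.0955    ]
 [ 0.61632326 -0.37814403  0.0955    ]]
```

>>> move_arm(
  series=[
    [[-0.009, 0.007, 0, 0, 0, 0.14, 0.022], [-0.018, 0.014, 0, 0, 0, 0.28, 0.022], [-0.027, 0.021, 0, 0, 0, 0.42, 0.022], [-0.036, 0.028, 0, 0, 0, 0.56, 0.022], [-0.045, 0.035, 0, 0, 0, 0.7, 0.022]],
  ],
)

```text
time_s: 23.65
eef_pos: [0.585, -0.332, 0.2542]
eef_rot: [-2.854, -1.312, 0.0]
contact_force: [-1.0, 0.4, -0.7]
gripper_width: 0.0497
grip_force: 0.0
```

```bash
python3 g.py .62 -.3785 .2 0
```

```text
23.65 [ 0.585  -0.332   0.2542] 0.861 [-0.0125  0.0569  0.0542] [-4.000e-04  3.000e-04  8.614e-01]
```

>>> move_arm(
  series=[
    [[-0.002, 0.01, 0.01, 0, 0, 0.145, 0.022], [-0.004, 0.02, 0.02, 0, 0, 0.29, 0.022], [-0.007, 0.03, 0.03, 0, 0, 0.435, 0.022], [-0.01, 0.043, 0.042, 0, 0, 0.58, 0.022], [-0.0125, 0.057, 0.054, 0, 0, 0.72, 0.022]],
  ],
)

```text
time_s: 24.15
eef_pos: [0.6204, -0.3783, 0.1998]
eef_rot: [-3.134, -0.222, 0.001]
contact_force: [-0.2, -0.7, -0.3]
gripper_width: 0.0221
grip_force: 0.0
```

>>> move_arm(
  series=[
    [[0, 0, 0, 0, 0, 0.141, 0.022], [0, 0, 0, 0, 0, 0.141, 0.022], [0, 0, 0, 0, 0, 0.141, 0.022], [0, 0, 0, 0, 0, 0.141, 0.022]],
  ],
)

```text
time_s: 24.55
eef_pos: [0.6204, -0.3779, 0.2011]
eef_rot: [-3.142, -0.013, -0.001]
contact_force: [-0.6, 0.2, 0.5]
gripper_width: 0.0219
grip_force: 0.0
```

```bash
python3 g.py .62 -.3785 .0875 0; python3 -c "
from h import *
o=sensors.get_obs(); print(o['gripper_width']); np.save('pics/w8.npy',o,allow_pickle=True); cv2.imwrite('pics/w8.png',optics.camera('wrist'))"
```

```text
24.55 [ 0.6204 -0.3779  0.2011] 0.008 [-0.0005  0.0006  0.1136] [-0.     -0.0008  0.0084]
0.02191372920861139
```

View pics/w8.png

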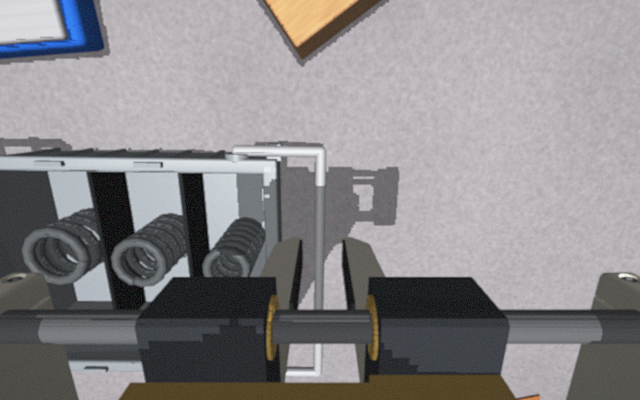

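The bar runs down column 320, midway between the fingers at 300 and 343. I'll check the bar height from w1 and w2, then descend.

```bash
python3 - <<'E'
from h import *
C={k:cam("wrist",np.load(f"pics/w{k}.npy",allow_pickle=True).item()) for k in(1,2,8)}
print(tri(C[1],(466,72),C[2],(617,88)),tri(C[1],(407,246),C[2],(541,261)),tri(C[1],(466,72),C[8],(321,150)),on_z(C[8],[[320,230]],.0955))
E
```

```text
(array([ 0.66359961, -0.37837375,  0.09515615]), np.float64(0.0012272403684358037)) (array([ 0.4360564 , -0.3803982 ,  0.09428169]), np.float64(0.0021957379460790824)) (array([ 0.66324289, -0.37757387,  0.09616157]), np.float64(0.0012356725896512392)) [[ 0.5915564  -0.37682618  0.0955    ]]
```

>>> move_arm(
  series=[
    [[0, 0, 0.03, 0, 0, 0.008, 0.022], [0, 0, 0.06, 0, 0, 0.008, 0.022], [0, 0, 0.075, 0, 0, 0.008, 0.022], [0, 0, 0.08, 0, 0, 0.008, 0.022], [0, 0, 0.08, 0, 0, 0.008, 0.022]],
  ],
)

```text
time_s: 25.1
eef_pos: [0.6203, -0.3782, 0.1207]
eef_rot: [-3.141, 0.003, -0.0]
contact_force: [0.3, -0.3, 0.5]
gripper_width: 0.0221
grip_force: 0.0
```

```bash
python3 g.py .62 -.3785 .0875 0
```

```text
25.1 [ 0.6203 -0.3782  0.1207] -0.002 [-0.0003  0.0003  0.0332] [-0.0002 -0.     -0.0017]
```

The bar is at z ≈ 0.0955, as expected. Descend and grip lightly.

>>> move_arm(
  series=[
    [[0, 0, 0.01, 0, 0, 0, 0.022], [0, 0, 0.02, 0, 0, 0, 0.022], [0, 0, 0.028, 0, 0, 0, 0.022], [0, 0, 0.033, 0, 0, 0, 0.022], [0, 0, 0.033, 0, 0, 0, 0.022]],
  ],
)

```text
time_s: 25.6
eef_pos: [0.6196, -0.3778, 0.0864]
eef_rot: [-3.14, 0.003, 0.003]
contact_force: [-0.7, -0.4, -0.9]
gripper_width: 0.0219
grip_force: 0.0
```

>>> move_arm(
  series=[
    [[0, 0, 0, 0, 0, 0, 0.012], [0, 0, 0, 0, 0, 0, 0.004], [0, 0, 0, 0, 0, 0, 0.004], [0, 0, 0, 0, 0, 0, 0.004], [0, 0, 0, 0, 0, 0, 0.004]],
  ],
  grip_force=10,
)

```text
time_s: 26.1
eef_pos: [0.6206, -0.3761, 0.088]
eef_rot: [-3.139, 0.001, 0.0]
contact_force: [-1.0, 4.7, 2.5]
gripper_width: 0.0083
grip_force: 10.0
```

```bash
python3 g.py .62 -.3785 .0875 0
```

```text
26.1 [ 0.6206 -0.3761  0.088 ] -0.001 [-0.0006  0.0024  0.0004] [-0.003   0.0001 -0.0009]
```

Gripped at 8.3 mm. Follow the arc of radius 70 mm: 0 → 90°.

>>> move_arm(
  series=[
    [[0, -0.0034, -0.0216, 0, 0, 0, 0.004], [0, -0.0134, -0.0411, 0, 0, 0, 0.004], [0, -0.0289, -0.0566, 0, 0, 0, 0.004], [0, -0.0484, -0.0666, 0, 0, 0, 0.004], [0, -0.07, -0.07, 0, 0, 0, 0.004]],
  ],
)

```text
time_s: 26.6
eef_pos: [0.6208, -0.3114, 0.1615]
eef_rot: [3.133, -0.007, 0.007]
contact_force: [0.7, -2.6, 1.2]
gripper_width: 0.0089
grip_force: 10.0
```

>>> move_arm(
  series=[
    [[0, -0.0193, 0.0027, 0, 0, 0, 0.004], [0, -0.0371, 0.0106, 0, 0, 0, 0.004], [0, -0.052, 0.0232, 0, 0, 0, 0.004], [0, -0.0618, 0.0371, 0, 0, 0, 0.004], [0, -0.0669, 0.0495, 0, 0, 0, 0.004]],
  ],
)

```text
time_s: 27.1
eef_pos: [0.6215, -0.2393, 0.1096]
eef_rot: [3.141, 0.0, 0.005]
contact_force: [1.3, 1.6, 1.4]
gripper_width: 0.0085
grip_force: 10.0
```

>>> move_arm(
  series=[
    [[0, -0.0005, 0.003, 0, 0, 0, 0.004], [0, -0.001, 0.0045, 0, 0, 0, 0.004], [0, -0.001, 0.0045, 0, 0, 0, 0.004]],
  ],
)

```text
time_s: 27.4
eef_pos: [0.6213, -0.2379, 0.1041]
eef_rot: [-3.138, 0.002, -0.002]
contact_force: [1.3, 5.9, 0.4]
gripper_width: 0.0086
grip_force: 10.0
```

>>> move_arm(
  series=[
    [[0, 0, 0, 0, 0, 0, 0.012], [0, 0, 0, 0, 0, 0, 0.022], [0, 0, 0, 0, 0, 0, 0.022], [0, 0, 0, 0, 0, 0, 0.022]],
  ],
)

```text
time_s: 27.8
eef_pos: [0.6195, -0.2428, 0.1038]
eef_rot: [3.139, -0.007, -0.002]
contact_force: [0.3, -0.1, -0.8]
gripper_width: 0.0221
grip_force: 0.0
```

>>> move_arm(
  series=[
    [[0, 0, -0.02, 0, 0, 0, 0.022], [0, 0, -0.05, 0, 0, 0, 0.022], [0, 0, -0.09, 0, 0, 0, 0.022], [0, 0, -0.1, 0, 0, 0, 0.022]],
  ],
)

```text
time_s: 28.2
eef_pos: [0.6225, -0.2427, 0.2089]
eef_rot: [3.137, -0.006, 0.013]
contact_force: [0.1, -0.5, -0.4]
gripper_width: 0.0221
grip_force: 0.0
```

>>> move_arm(
  series=[
    [[0, -0.045, 0, 0, 0, 0, 0.022], [0, -0.09, 0, 0, 0, 0, 0.022], [0, -0.135, 0, 0, 0, 0, 0.022], [0, -0.18, 0, 0, 0, 0, 0.022], [0, -0.22, 0, 0, 0, 0, 0.022]],
  ],
)

```text
time_s: 28.7
eef_pos: [0.6203, -0.0189, 0.2033]
eef_rot: [3.141, -0.003, -0.001]
contact_force: [0.1, -1.0, 0.7]
gripper_width: 0.0221
grip_force: 0.0
```

>>> move_arm(
  series=[
    [[0, 0, 0, 0, 0, 0, 0.022], [0, 0, 0, 0, 0, 0, 0.022], [0, 0, 0, 0, 0, 0, 0.022]],
  ],
)

```text
time_s: 29.0
eef_pos: [0.6207, -0.0232, 0.2033]
eef_rot: [3.139, -0.008, -0.001]
contact_force: [-0.4, 1.0, 0.1]
gripper_width: 0.0219
grip_force: 0.0
```

```bash
python3 g.py .62 -.0175 .0875 0; python3 -c "
from h import *
o=sensors.get_obs(); print(o['gripper_width']); np.save('pics/w9.npy',o,allow_pickle=True); cv2.imwrite('pics/w9.png',optics.camera('wrist'))"
```

```text
29.0 [ 0.6207 -0.0232  0.2033] -0.005 [-0.0007 -0.006   0.1158] [ 0.0025  0.0007 -0.0054]
0.021909538956554838
```

View pics/w9.png

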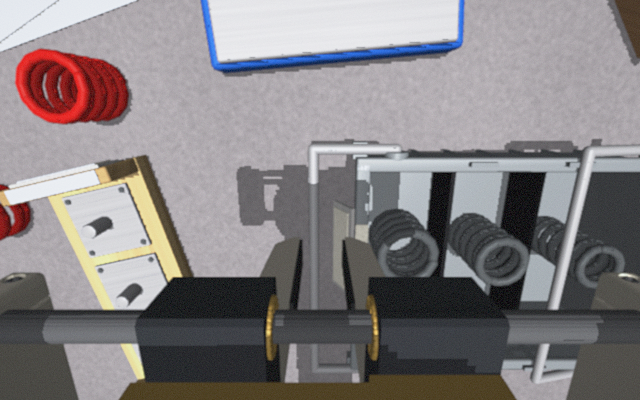

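The plain bail lies in across the tote (bar near column 570) and the springs are still upright. The card bar is at column 314, so I need about 5 mm more toward +y. Correct and descend.

>>> move_arm(
  series=[
    [[0, -0.003, 0.03, 0, 0, 0, 0.022], [0, -0.005, 0.06, 0, 0, 0, 0.022], [0, -0.005, 0.075, 0, 0, 0, 0.022], [0, -0.005, 0.08, 0, 0, 0, 0.022], [0, -0.005, 0.08, 0, 0, 0, 0.022]],
  ],
)

```text
time_s: 29.55
eef_pos: [0.6207, -0.0171, 0.1231]
eef_rot: [3.141, -0.007, -0.002]
contact_force: [-0.2, 0.2, 0.9]
gripper_width: 0.022
grip_force: 0.0
```

>>> move_arm(
  series=[
    [[0, 0, 0, 0, 0, 0, 0.022], [0, 0, 0, 0, 0, 0, 0.022]],
  ],
)

```text
time_s: 29.75
eef_pos: [0.6219, -0.0157, 0.125]
eef_rot: [3.141, -0.004, 0.004]
contact_force: [0.4, 0.2, 0.0]
gripper_width: 0.0218
grip_force: 0.0
```

```bash
python3 g.py .62 -.0175 .0875 0; python3 -c "
from h import *
c=cam('wrist',np.load('pics/w9.npy',allow_pickle=True).item()); print(on_z(c,[[314,180],[314,230]],.0955))"
```

```text
29.75 [ 0.6219 -0.0157  0.125 ] -0.003 [-0.002   0.0018  0.0375] [ 0.0001 -0.0027 -0.0027]
[[ 0.6375358  -0.01715089  0.0955    ]
 [ 0.590887   -0.01657585  0.0955    ]]
```

>>> move_arm(
  series=[
    [[0, 0.001, 0.01, 0, 0, 0, 0.022], [0, 0.001, 0.02, 0, 0, 0, 0.022], [0, 0.001, 0.03, 0, 0, 0, 0.022], [0, 0.001, 0.037, 0, 0, 0, 0.022], [0, 0.001, 0.037, 0, 0, 0, 0.022]],
  ],
)

```text
time_s: 30.25
eef_pos: [0.6198, -0.0162, 0.0849]
eef_rot: [-3.142, 0.003, 0.005]
contact_force: [-0.0, -0.4, -0.0]
gripper_width: 0.0221
grip_force: 0.0
```

>>> move_arm(
  series=[
    [[0, 0, 0, 0, 0, 0, 0.012], [0, 0, 0, 0, 0, 0, 0.004], [0, 0, 0, 0, 0, 0, 0.004], [0, 0, 0, 0, 0, 0, 0.004], [0, 0, 0, 0, 0, 0, 0.004]],
  ],
)

```text
time_s: 30.75
eef_pos: [0.6213, -0.016, 0.0871]
eef_rot: [-3.141, 0.003, -0.002]
contact_force: [0.6, 0.4, 0.9]
gripper_width: 0.0088
grip_force: 10.0
```

Gripped. Mirror arc, toward −y (tool +y).

>>> move_arm(
  series=[
    [[0, 0.0034, -0.0216, 0, 0, 0, 0.004], [0, 0.0134, -0.0411, 0, 0, 0, 0.004], [0, 0.0289, -0.0566, 0, 0, 0, 0.004], [0, 0.0484, -0.0666, 0, 0, 0, 0.004], [0, 0.07, -0.07, 0, 0, 0, 0.004]],
  ],
)

```text
time_s: 31.25
eef_pos: [0.6212, -0.0826, 0.1597]
eef_rot: [-3.137, -0.003, -0.003]
contact_force: [-1.0, 2.0, 2.4]
gripper_width: 0.0084
grip_force: 10.0
```

>>> move_arm(
  series=[
    [[0, 0.0193, 0.0027, 0, 0, 0, 0.004], [0, 0.0371, 0.0106, 0, 0, 0, 0.004], [0, 0.052, 0.0232, 0, 0, 0, 0.004], [0, 0.0618, 0.0371, 0, 0, 0, 0.004], [0, 0.0669, 0.0495, 0, 0, 0, 0.004]],
  ],
)

```text
time_s: 31.75
eef_pos: [0.6204, -0.1542, 0.105]
eef_rot: [-3.141, 0.005, 0.001]
contact_force: [-1.0, 0.7, -0.5]
gripper_width: 0.0086
grip_force: 10.0
```

>>> move_arm(
  series=[
    [[0, 0.0005, 0.003, 0, 0, 0, 0.004], [0, 0.001, 0.0045, 0, 0, 0, 0.004], [0, 0.001, 0.0045, 0, 0, 0, 0.004]],
  ],
)

```text
time_s: 32.05
eef_pos: [0.62, -0.1545, 0.1027]
eef_rot: [3.141, -0.002, -0.003]
contact_force: [-2.9, -1.2, 5.2]
gripper_width: 0.0083
grip_force: 10.0
```

>>> move_arm(
  series=[
    [[0, 0, 0, 0, 0, 0, 0.012], [0, 0, 0, 0, 0, 0, 0.022], [0, 0, 0, 0, 0, 0, 0.022], [0, 0, 0, 0, 0, 0, 0.022]],
  ],
)

```text
time_s: 32.45
eef_pos: [0.6206, -0.1538, 0.1022]
eef_rot: [-3.141, 0.002, 0.001]
contact_force: [0.1, 0.4, -0.1]
gripper_width: 0.0216
grip_force: 0.0
```

>>> move_arm(
  series=[
    [[0, 0, -0.02, 0, 0, 0, 0.022], [0, 0, -0.05, 0, 0, 0, 0.022], [0, 0, -0.09, 0, 0, 0, 0.022], [0, 0, -0.13, 0, 0, 0, 0.022], [0, 0, -0.17, 0, 0, 0, 0.022]],
  ],
)

```text
time_s: 32.95
eef_pos: [0.6204, -0.154, 0.2741]
eef_rot: [-3.141, 0.003, 0.0]
contact_force: [1.1, 0.1, 0.3]
gripper_width: 0.0221
grip_force: 0.0
```

```bash
python3 -c "
from h import *
o=sensors.get_obs(); np.save('pics/w10.npy',o,allow_pickle=True)
w=optics.camera('wrist'); cv2.imwrite('pics/w10.png',w); s=optics.camera('scene'); cv2.imwrite('pics/s10.png',s)
a=w[60:400,60:640]; b=cv2.resize(s[110:230,180:350],None,fx=3,fy=3,interpolation=cv2.INTER_CUBIC)
cv2.imwrite('pics/c10.png',cv2.resize(np.hstack([w[:360,100:540],b[:360,:]]),(800,303)))"
```

```text
(no output)
```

View pics/c10.png

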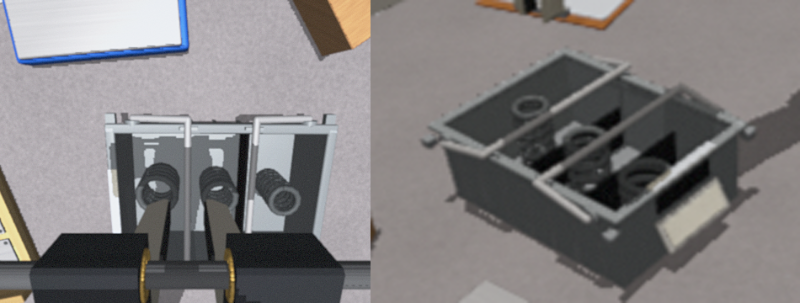

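Both bails lie in across the tote and the three springs stand upright in order, with stout at the card end. In the wrist picture the bars are about 76 px apart, or about 80 mm against the 82 mm expected for both fully in. The gripper is clear at z = 0.27. Handing in.

```bash
python3 -c "
from plant import env
print(env.job_done())"
```

```text
the job is handed in; nothing more can be done
None
```

I put the three springs upright in the tote in rack order (stout at the card end, then medium, then slim), swung both bails fully in, and handed the job in at about 33 s; the final pictures showed everything in place, but the hand-in returned no verdict.

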